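# Load the tablet caddy through its spring shutter

## Robot

A 6-joint arm with a two-finger parallel gripper is mounted at the origin on a cart in front of the work surface, level with it; the furniture and walls round the work are solid. World frame = base frame: x ahead of the robot, y to its left, z up, the work surface at z = 0. Lengths are in m, angles in rad, forces in N, time in s.
With the tool pointing down it reaches from about 0.35 to 0.85 m from the base axis. Payload 8.1 kg.
Tool frame: the origin (TCP) lies between the finger pads; the fingertips stand 11 mm ahead of it and the grasp point (between the pads) lies 8 mm behind it (tips_ahead is the z of the fingertips in the tool frame, in m); z points along the fingers, y is the line along which they close (so a half turn about z gives the same grasp; the last joint's range is limited). The gripper opens to 93 mm and grips with 3 to 60 N. Pads are 15 mm wide; open, the fingers measure 128 mm over their backs; the gripper's body (75 mm by 188 mm) begins 65 mm behind the grasp point.
Start: joints at [-1.413, 0.13, 1.488, -0, 1.523, -0.085], TCP at [0.144, -0.582, 0.23] pointing down, gripper open.
Joint ranges: [-2.96, 2.96], [-0.89, 2.26], [0.02, 2.5], [-1.34, 4.48], [0, 2.73], [-2.66, 2.66]. Speed limits (rad/s): [2.39, 2.39, 2.79, 3.14, 3.14, 3.14].

## Interface

Orientations are given as a rotation vector (axis times angle).
In Python, from plant import read_state, read_camera, close_job, tips_ahead gives the robot as it stands. The module is installed in compiled form; this text tells all that it offers.
- The arm moves only by the tool move_arm, never from a script. Its argument "plan" is a list of rows, each a list of 7 numbers: the turn, a rotation vector about the tool's x, y, z in units of 6 degrees (1.0 is 6 degrees), then the shift along the tool's x, y, z in units of 25 mm (1.0 is 25 mm), then the finger opening in mm, from 0 to 93. A call has exactly 10 rows; each row shifts and turns the commanded pose from where the row before left it, along the tool's axes as they then stand; what a row does not reach is not made up. A row lasts 1/10 s, in which the tool goes at most 50 mm and 8.59 degrees, less where a joint would pass 70% of its speed; a pose out of reach is approached as far as the arm can. A call is refused whole if a number of a shift passes 1 or a number of a turn 1, either way. A call with a gripper value outside its range is refused whole. The fingers move at their own pace and stop on an object; "force" is the grip in N (left out, the last holds). Time passes only in rows, so rows that do not move let the fingers close, or fill a call up. It gives the time, the measured TCP pose, the force, the opening and the grip force at its end, in the units of the state.
- read_state(): the state, without advancing time (a new reading comes with each control period).
- read_camera(name): name is "scene" or "side" or "wrist"; returns a dict with "frame" (420x560x3 uint8, red, green, blue), "z_map" (420x560 float32, m along the optical axis (not along the pixel's ray), 0 where there is no reading), "fx", "fy", "cx", "cy" (pixels), "distortion" ([k1, k2, p1, p2, k3] as OpenCV has them; the pictures are not rectified), "rvec" (rotation vector, rad) and "tvec" (3), from world to camera coordinates, as OpenCV has them. Camera axes: x right, y down, z forward; pixel columns grow to the right and rows downward; lengths in m; the calibration is good to about 2 mm. A picture is of the moment at which its call begins.
- close_job(): hands the job in; it is judged then, once.
The state is a dict: "t": time; "q": joint angles; "dq": joint speeds; "joint_torque": joint torques, N m; "tool_pos": TCP position; "orientation": TCP orientation; "force": force on the tool from outside, world axes, zero at the start; "wrist_torque": the same for the moment, N m; "opening": finger opening in m; "gripper_force": force on a finger pad.
Only numpy, scipy, OpenCV 4.12 (cv2) and the standard library are available. Lean on these libraries where they do the work, as an engineer would, in place of code of your own. Each camera call takes 0.05 s, during which the arm holds its last target. There are 200 camera calls.

## Task

Pour all six tablets from the scoop into the loading tray on top of the caddy, with its spring shutter still shut, and stand the empty scoop upright on the worktop again. Then pull the shutter out by its grip until its pointer lines up with the clip on the rail, so that all the tablets drop into the store below, and keep it there: the program finishes while still holding the grip at the mark. Leave the tin, the timer and the peg where they are.

Things in the scene. Friction and masses are not known exactly. Their poses are not given: they have to be found in the camera images.
- caddy: detergent-tablet caddy, a white box 130 (x) x 140 (y) x 119 mm tall, fixed to the worktop; origin at the centre of its underside, z up, -x its front (towards the robot within 0.25 rad), +y its left. Top: open loading tray. Bottom: the store, inside z = 6 to 64 mm, clear front window. A scale rail 12 mm wide, top at z = 75 mm, runs forward from the front face to x = -205 mm at y = +56 mm
- tray (a point): centre of the loading tray's mouth, level with its rim: z = 119 mm above the caddy's origin. The mouth is 122 (x) x 132 (y) mm; four sides slope at about 45 degrees down to a throat 52 (x) x 60 (y) mm, 44 mm below this point, closed by the shutter
- shutter (a joint): spring-return shutter, a flat steel slide 66 mm wide, top at z = 72 mm of the caddy: how far it is drawn out along the caddy's -x, in m, 0 = shut, 0.085 = end stop. The spring pulls it shut with about 3 N at 0, growing by 1 N per cm (8 to 10 N at the mark); let go, it snaps shut. At the mark the whole throat is open
- grip (a point): upright black grip plate on the shutter's front end, 36 (x) x 16 (y, the width to pinch) x 46 mm tall, rounded edges; this point is the centre of its underside, at x = -120 mm, y = 0, z = 72 mm of the caddy when shut; axes as the caddy's. When shut, the caddy's front face is 37 mm behind its back edge
- pointer (a point): tip of the short flat steel bar that sticks out to the left (+y) beside the grip, part of the shutter: at x = -120 mm, y = +49.5 mm, z = 73 mm of the caddy when shut
- clip: the mark: small black clip fixed on the scale rail, foot 12 x 16 mm, thin blade 14 mm tall; 54 to 68 mm in front of the pointer when the shutter is shut, set differently each time. Origin under the blade's middle, axes as the caddy's. The pointer is at the mark when its x in the caddy's frame equals this origin's
- scoop: loose aluminium measuring scoop, 0.1 to 0.17 kg: round bowl 92 mm across the rim, 52 mm across the flat bottom, 38 mm tall, walls 3 mm, flared about 28 degrees; flat handle along its own +y, 12 mm wide (x, to pinch), from y = 43 to 148 mm, z = 22 to 40 mm. Origin at the centre of its underside, z up. Starts left of the caddy, yaw 0.2 to 0.9: handle pointing left and back
- polish_tin: bystander: round flat tin 65 mm across, 29 mm tall; origin at the centre of its underside
- dial_timer: bystander: round wind-up timer 65 mm across, 49 mm tall; origin at the centre of its underside
- peg_2: bystander: clothes peg 15 x 72 x 12 mm lying on the worktop; origin at the centre of its underside
- tablet_1: hard round white detergent tablet, a ball of 16 mm diameter, 12 g; origin at its centre. Starts in the scoop's bowl with the other five
- tablet_2: hard round white detergent tablet, a ball of 16 mm diameter, 12 g; origin at its centre. Starts in the scoop's bowl with the other five
- tablet_3: hard round white detergent tablet, a ball of 16 mm diameter, 12 g; origin at its centre. Starts in the scoop's bowl with the other five
- tablet_4: hard round white detergent tablet, a ball of 16 mm diameter, 12 g; origin at its centre. Starts in the scoop's bowl with the other five
- tablet_5: hard round white detergent tablet, a ball of 16 mm diameter, 12 g; origin at its centre. Starts in the scoop's bowl with the other five
- tablet_6: hard round white detergent tablet, a ball of 16 mm diameter, 12 g; origin at its centre. Starts in the scoop's bowl with the other five
There are look-alikes about, which are no part of the job. What is shaped like the scoop but purple is not meant.

How it is judged:
On the way, in this order (a step that is already met when the one before it is completed fails the run):
1. all six tablets lie in the loading tray, the shutter still shut (x of tablet_1 in the frame of caddy between -0.064 and 0.064 m and y of tablet_1 in the frame of caddy between -0.07 and 0.07 m and z of tablet_1 in the frame of caddy between 0.075 and 0.12 m and x of tablet_2 in the frame of caddy between -0.064 and 0.064 m and y of tablet_2 in the frame of caddy between -0.07 and 0.07 m and z of tablet_2 in the frame of caddy between 0.075 and 0.12 m and x of tablet_3 in the frame of caddy between -0.064 and 0.064 m and y of tablet_3 in the frame of caddy between -0.07 and 0.07 m and z of tablet_3 in the frame of caddy between 0.075 and 0.12 m and x of tablet_4 in the frame of caddy between -0.064 and 0.064 m and y of tablet_4 in the frame of caddy between -0.07 and 0.07 m and z of tablet_4 in the frame of caddy between 0.075 and 0.12 m and x of tablet_5 in the frame of caddy between -0.064 and 0.064 m and y of tablet_5 in the frame of caddy between -0.07 and 0.07 m and z of tablet_5 in the frame of caddy between 0.075 and 0.12 m and x of tablet_6 in the frame of caddy between -0.064 and 0.064 m and y of tablet_6 in the frame of caddy between -0.07 and 0.07 m and z of tablet_6 in the frame of caddy between 0.075 and 0.12 m and value of joint shutter below 0.006 m), for 0.2 s.
2. the scoop stands upright on the worktop, let go, the tablets still in the tray on the shut shutter (all of step 1 and height (world z) of scoop between -0.008 and 0.008 m and angle between scoop's own z axis and vertical below 0.15 rad and linear speed of scoop below 0.05 m/s and contact force between the fingers and scoop below 0.2 N), for 0.2 s.
3. the shutter is drawn to the mark by the gripper (x of pointer in the frame of clip between -0.004 and 0.004 m and contact force between the fingers and shutter above 1 N), for 0.2 s.
At the end, for the whole second after the job is handed in: The gripper holds the grip (more than 1 N) with the shutter's pointer within 4 mm of the clip along the caddy's x, nothing else holding it; all six tablets are in the store below the shutter; the scoop stands upright (within 0.15 rad) on the worktop, let go (all of step 3 and x of tablet_1 in the frame of caddy between -0.062 and 0.062 m and y of tablet_1 in the frame of caddy between -0.068 and 0.068 m and z of tablet_1 in the frame of caddy between 0.005 and 0.064 m and x of tablet_2 in the frame of caddy between -0.062 and 0.062 m and y of tablet_2 in the frame of caddy between -0.068 and 0.068 m and z of tablet_2 in the frame of caddy between 0.005 and 0.064 m and x of tablet_3 in the frame of caddy between -0.062 and 0.062 m and y of tablet_3 in the frame of caddy between -0.068 and 0.068 m and z of tablet_3 in the frame of caddy between 0.005 and 0.064 m and x of tablet_4 in the frame of caddy between -0.062 and 0.062 m and y of tablet_4 in the frame of caddy between -0.068 and 0.068 m and z of tablet_4 in the frame of caddy between 0.005 and 0.064 m and x of tablet_5 in the frame of caddy between -0.062 and 0.062 m and y of tablet_5 in the frame of caddy between -0.068 and 0.068 m and z of tablet_5 in the frame of caddy between 0.005 and 0.064 m and x of tablet_6 in the frame of caddy between -0.062 and 0.062 m and y of tablet_6 in the frame of caddy between -0.068 and 0.068 m and z of tablet_6 in the frame of caddy between 0.005 and 0.064 m and height (world z) of scoop between -0.008 and 0.008 m and angle between scoop's own z axis and vertical below 0.15 rad and linear speed of scoop below 0.05 m/s and contact force between each of the fingers, shutter and scoop below 0.2 N); the arm keeps its last pose, push and grip.
It fails at once if the tin is pushed more than 30 mm (distance of polish_tin from where it was at the start of the episode above 0.03 m).
It fails at once if the timer is pushed more than 30 mm (distance of dial_timer from where it was at the start of the episode above 0.03 m).
It fails at once if the peg is pushed more than 30 mm (distance of peg_2 from where it was at the start of the episode above 0.03 m).
It also fails if it takes over 64 s, if anything falls off the work surface, if the arm or the gripper's body presses on something with over 40 N, if the wrist force passes 120 N, or if a joint passes its speed limit or range.

## Working session

There is one attempt and no reset: what is moved stays moved. The work goes in short steps, Python scripts to look and compute and a tool call to move; the robot and the scene stay as the last step left them, time stands still between calls to the robot, and variables do not carry over. Pictures are saved under pics/ and viewed, at most 10 in all, crops included, and the job is handed in when it is done.

Besides the shell and the picture viewer there is one more tool, called after "Request:" in YAML: its name, and indented under it one key for each argument. move_arm: Moves the arm, as the interface text tells. Its arguments: {"type":"object","properties":{"plan":{"type":"array","items":{"type":"array","items":{"type":"number"}}},"force":{"type":"number"}},"required":["plan"]}

```bash
mkdir -p pics; cat > h.py <<'E'
import numpy as np, cv2
from plant import *
from scipy.spatial.transform import Rotation as R
def save(n,f,crop=None,s=1):
    im=f["frame"][:,:,::-1]
    if crop: im=im[crop[1]:crop[3],crop[0]:crop[2]]
    if s!=1: im=cv2.resize(im,None,fx=s,fy=s,interpolation=cv2.INTER_CUBIC)
    cv2.imwrite("pics/"+n,im)
def world(f):
    h,w=f["z_map"].shape
    K=np.array([[f["fx"],0,f["cx"]],[0,f["fy"],f["cy"]],[0,0,1.]])
    uv=np.stack(np.meshgrid(np.arange(w),np.arange(h)),-1).reshape(-1,1,2).astype(float)
    n=cv2.undistortPoints(uv,K,np.array(f["distortion"]))[:,0]
    z=f["z_map"].reshape(-1,1)
    c=np.hstack([n*z,z]); Rm=R.from_rotvec(np.ravel(f["rvec"])).as_matrix()
    P=((c-np.ravel(f["tvec"]))@Rm).reshape(h,w,3); P[f["z_map"]<=0]=np.nan
    return P
E
python3 - <<'E'
from h import *
a=read_camera("scene");b=read_camera("side")
np.savez("a.npz",**{k:np.array(v) for k,v in a.items()});np.savez("b.npz",**{k:np.array(v) for k,v in b.items()})
cv2.imwrite("pics/1.png",a["frame"][:,:,::-1]);cv2.imwrite("pics/2.png",b["frame"][:,:,::-1])
s=read_state();print(s["tool_pos"],s["orientation"],tips_ahead)
E
```

```text
[ 0.14419905 -0.58189879  0.22870664] [-3.11683604e+00 -3.80203934e-01  4.70040139e-05] 0.011
```

View pics/1.png

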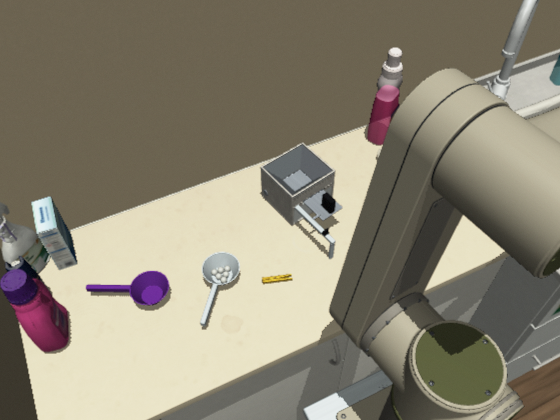

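View pics/2.png

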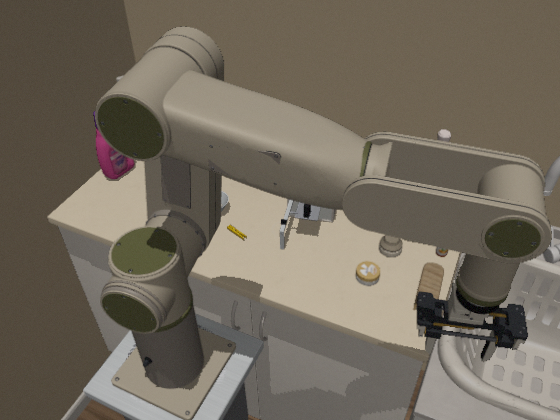

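The scene picture shows the silver scoop with tablets at (221,270) and its handle end at (206,322). The purple look-alike is at (150,290), the caddy at (298,185), the grip at (328,203), the rail and clip near (332,240), and the yellow peg at (277,279). In the side view the tin, timer and bowl are on the right around (368,270) and (391,245). What could be taken for the scoop: silver (221,270), purple (150,290). I choose the silver one, since it holds the tablets.

```bash
python3 - <<'E'
from h import *
a=dict(np.load("a.npz"));P=world(a)
b=dict(np.load("b.npz"));Q=world(b)
for n,(u,v) in dict(scoop=(221,270),hend=(207,320),hmid=(212,300),grip=(328,200),rail=(315,222),railend=(332,245),peg=(277,279),purple=(150,290),table=(250,300)).items(): print(n,P[v,u].round(3))
for n,(u,v) in dict(bowl=(368,270),timer=(391,245),peg=(237,232),clip=(284,230)).items(): print('side',n,Q[v,u].round(3))
# caddy rim
X=P.reshape(-1,3); c=P[185,298]
ok=(np.abs(X[:,2]-.119)<.004)&(np.hypot(X[:,0]-c[0],X[:,1]-c[1])<.13)
r=cv2.minAreaRect((X[ok,:2]*1000).astype(np.float32));print(ok.sum(),r,cv2.boxPoints(r))
# scoop
s=P[270,221]
ok=(X[:,2]>.030)&(X[:,2]<.05)&(np.hypot(X[:,0]-s[0],X[:,1]-s[1])<.2)
m=np.zeros(a["z_map"].shape,bool).reshape(-1);m[ok]=1
n,l,st,ce=cv2.connectedComponentsWithStats(m.reshape(a["z_map"].shape).astype(np.uint8))
for i in range(1,n):
    if st[i,4]>30: print(st[i],P[l==i].mean(0).round(3),P[l==i].min(0).round(3),P[l==i].max(0).round(3))
save("3.png",a,(190,140,350,340),3)
E
```

```text
scoop [0.524 0.19  0.015]
hend [0.408 0.269 0.027]
hmid [0.444 0.241 0.038]
grip [ 0.535 -0.104  0.111]
rail [ 0.516 -0.06   0.071]
railend [ 0.443 -0.067  0.062]
peg [0.443 0.079 0.013]
purple [0.552 0.361 0.005]
table [0.425 0.158 0.003]
side bowl [ 0.445 -0.324  0.03 ]
side timer [ 0.548 -0.356  0.041]
side peg [0.444 0.073 0.013]
side clip [ 0.457 -0.073  0.069]
361 ((619.4519653320312, -87.83879852294922), (204.0634307861328, 143.8670654296875), 12.619598388671875) [[ 504.1693    -39.934616]
 [ 535.60095  -180.32617 ]
 [ 734.7346   -135.74298 ]
 [ 703.303       4.648575]]
[200 252  40  73 497] [0.484 0.22  0.037] [0.397 0.146 0.03 ] [0.562 0.286 0.044]
[136 271  34  34 193] [0.553 0.345 0.035] [0.493 0.315 0.03 ] [0.585 0.389 0.042]
```

View pics/3.png

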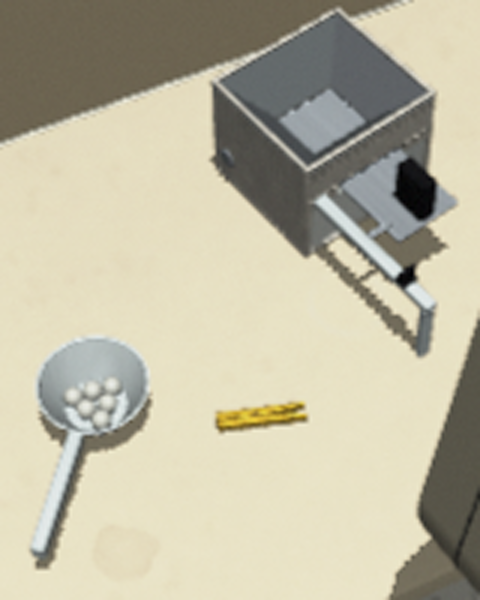

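The crop confirms it: six tablets lie in the silver bowl, the handle runs from crop (77,432) to (40,550). The rim corners are at crop (338,12), (434,93), (310,165), (217,83) and the clip at (406,280).

```bash
cat >> h.py <<'E'
def ray(f,uv,z):
    K=np.array([[f["fx"],0,f["cx"]],[0,f["fy"],f["cy"]],[0,0,1.]])
    n=cv2.undistortPoints(np.array(uv,float).reshape(-1,1,2),K,np.array(f["distortion"]))[:,0]
    Rm=R.from_rotvec(np.ravel(f["rvec"])).as_matrix()
    d=np.c_[n,np.ones(len(n))]@Rm; o=-np.ravel(f["tvec"])@Rm
    return o+d*((np.array(z)-o[2])/d[:,2])[:,None]
E
python3 - <<'E'
from h import *
a=dict(np.load("a.npz"));P=world(a)
f=lambda L:[(190+u/3,140+v/3) for u,v in L]
c=ray(a,f([(338,12),(434,93),(310,165),(217,83)]),.119);print(c.round(4))
print("center",c.mean(0),[np.linalg.norm(c[i]-c[i-1]).round(4) for i in range(4)])
ex=((c[0]-c[3])+(c[1]-c[2])); ey=((c[3]-c[2])+(c[0]-c[1]));print("yaws",np.arctan2(ex[1],ex[0]),np.arctan2(-ey[0],ey[1]), "of", ex[:2],ey[:2])
print("clip foot, rail far end, grip top",ray(a,f([(406,280),(432,302),(414,168)]),[.075,.075,.118]).round(4))
# scoop rim: ellipse outline
r=ray(a,f([(92,337),(38,385),(148,385),(60,350),(130,350),(70,428),(128,420)]),.038);print(r.round(3))
A=np.c_[2*r[:,:2],np.ones(len(r))];s=np.linalg.lstsq(A,(r[:,:2]**2).sum(1),rcond=None)[0];print("scoop c",s[:2],np.sqrt(s[2]+s[0]**2+s[1]**2))
h=ray(a,f([(78,438),(40,548)]),.04);print("handle",h.round(4))
X=P.reshape(-1,3);k=(X[:,2]>.034)&(X[:,2]<.046)&(X[:,0]<.475)&(X[:,0]>.38)&(X[:,1]>.2)&(X[:,1]<.3);X=X[k]
m=X.mean(0);v=np.linalg.svd((X-m)[:,:2])[2][0];print(k.sum(),m,v)
E
```

```text
[[ 0.725  -0.1324  0.119 ]
 [ 0.6043 -0.1607  0.119 ]
 [ 0.5799 -0.0323  0.119 ]
 [ 0.6951 -0.0023  0.119 ]]
center [ 0.65108013 -0.08191259  0.119     ] [np.float64(0.1335), np.float64(0.1239), np.float64(0.1307), np.float64(0.119)]
yaws -1.3638306968548164 -1.3282762933169827 of [ 0.05427653 -0.25849381] [0.23584749 0.05834615]
clip foot, rail far end, grip top [[ 0.472  -0.0643  0.075 ]
 [ 0.4441 -0.0725  0.075 ]
 [ 0.5408 -0.1066  0.118 ]]
[[0.556 0.175 0.038]
 [0.533 0.231 0.038]
 [0.494 0.152 0.038]
 [0.556 0.203 0.038]
 [0.531 0.153 0.038]
 [0.485 0.222 0.038]
 [0.472 0.179 0.038]]
scoop c [0.51437458 0.19108439] 0.043386215514319544
handle [[0.4728 0.2201 0.04  ]
 [0.3986 0.2793 0.04  ]]
212 [0.43698518 0.25172386 0.03863226] [-0.77568183  0.63112415]
```

```bash
cat >> h.py <<'E'
def ori(a,y):   # tool z=a, closing axis y
    a=np.array(a,float)/np.linalg.norm(a);y=np.array(y,float);y-=a*(y@a);y/=np.linalg.norm(y)
    return np.c_[np.cross(y,a),y,a]
def steps(p,Rm,N,p0=None,R0=None):
    s=read_state()
    p0=s["tool_pos"] if p0 is None else p0
    R0=R.from_rotvec(s["orientation"]).as_matrix() if R0 is None else R0
    w=R.from_matrix(R0.T@Rm).as_rotvec()/N; r=R.from_rotvec(w).as_matrix()
    S=sum(np.linalg.matrix_power(r,i) for i in range(N))
    d=np.linalg.solve(S,R0.T@(np.array(p)-p0))
    print(N,"rows:",(np.degrees(w)/6).round(3),(d/.025).round(3),"total",np.linalg.norm(np.degrees(w)*N).round(1))
E
python3 - <<'E'
from h import *
s=read_state();R0=R.from_rotvec(s["orientation"]).as_matrix();print(R0.round(2),s["q"])
b=np.array([.776,-.631,0]);y=np.array([.631,.776,0])
G=np.array([.514,.190,0])-b*.085
for sg in (1,-1):
  for ph in (0,30):
    a=np.sin(np.radians(ph))*b+np.array([0,0,-np.cos(np.radians(ph))])
    T=ori(a,sg*y); g=G+np.array([0,0,.031]); 
    print(sg,ph,T.round(2).tolist()); pre=g+a*(.008-.10); print("grasp",g+a*.008,"pre",pre)
    steps(pre,T,30)
E
```

```text
[[ 0.97  0.24 -0.  ]
 [ 0.24 -0.97  0.  ]
 [ 0.   -0.   -1.  ]] [-1.41340889e+00  1.31054837e-01  1.48917785e+00  2.96090973e-05
  1.52301283e+00 -8.53824762e-02]
1 0 [[-0.78, 0.63, 0.0], [0.63, 0.78, 0.0], [0.0, 0.0, -1.0]]
grasp [0.44804  0.243635 0.023   ] pre [0.44804  0.243635 0.123   ]
30 rows: [-0.    -0.001 -0.705] [1.445 0.139 0.141] total 127.0
1 30 [[-0.67, 0.63, 0.39], [0.55, 0.78, -0.32], [-0.5, 0.0, -0.87]]
grasp [0.451144  0.241111  0.0240718] pre [0.412344   0.272661   0.11067434]
30 rows: [-0.184 -0.092 -0.686] [ 1.48   0.031 -0.213] total 128.9
-1 0 [[0.78, -0.63, 0.0], [-0.63, -0.78, 0.0], [0.0, 0.0, -1.0]]
grasp [0.44804  0.243635 0.023   ] pre [0.44804  0.243635 0.123   ]
30 rows: [-0.001  0.     0.295] [ 0.179 -1.202  0.142] total 53.0
-1 30 [[0.67, -0.63, 0.39], [-0.55, -0.78, -0.32], [0.5, -0.0, -0.87]]
grasp [0.451144  0.241111  0.0240718] pre [0.412344   0.272661   0.11067434]
30 rows: [-0.078  0.155  0.288] [ 0.093 -1.242  0.136] total 60.4
```

```bash
python3 - <<'E'
from h import *
b=np.array([.776,-.631,0]);y=np.array([.631,.776,0])
steps([.43,.255,.21],ori([0,0,-1],y),50)
steps([.43,.255,.21],ori([0,0,-1],y),40)
E
```

```text
50 rows: [-0.    -0.    -0.423] [0.873 0.076 0.015] total 127.0
40 rows: [-0.    -0.    -0.529] [1.091 0.089 0.019] total 127.0
```

Request:
move_arm:
  plan:
    - [0, 0, -0.42, 0.87, 0.076, 0.015, 60]
    - [0, 0, -0.42, 0.87, 0.076, 0.015, 60]
    - [0, 0, -0.42, 0.87, 0.076, 0.015, 60]
    - [0, 0, -0.42, 0.87, 0.076, 0.015, 60]
    - [0, 0, -0.42, 0.87, 0.076, 0.015, 60]
    - [0, 0, -0.42, 0.87, 0.076, 0.015, 60]
    - [0, 0, -0.42, 0.87, 0.076, 0.015, 60]
    - [0, 0, -0.42, 0.87, 0.076, 0.015, 60]
    - [0, 0, -0.42, 0.87, 0.076, 0.015, 60]
    - [0, 0, -0.42, 0.87, 0.076, 0.015, 60]

```text
t: 1.1
tool_pos: [0.3481, -0.5067, 0.2252]
orientation: [-2.958, -1.054, 0.0]
force: [-0.0, -0.5, -0.3]
opening: 0.0604
gripper_force: 0.0
```

Request:
move_arm:
  plan:
    - [0, 0, -0.42, 0.87, 0.076, 0.015, 60]
    - [0, 0, -0.42, 0.87, 0.076, 0.015, 60]
    - [0, 0, -0.42, 0.87, 0.076, 0.015, 60]
    - [0, 0, -0.42, 0.87, 0.076, 0.015, 60]
    - [0, 0, -0.42, 0.87, 0.076, 0.015, 60]
    - [0, 0, -0.42, 0.87, 0.076, 0.015, 60]
    - [0, 0, -0.42, 0.87, 0.076, 0.015, 60]
    - [0, 0, -0.42, 0.87, 0.076, 0.015, 60]
    - [0, 0, -0.42, 0.87, 0.076, 0.015, 60]
    - [0, 0, -0.42, 0.87, 0.076, 0.015, 60]

```text
t: 2.1
tool_pos: [0.4996, -0.3521, 0.2214]
orientation: [-2.657, -1.674, 0.001]
force: [0.0, -0.5, -0.7]
opening: 0.06
gripper_force: 0.0
```

Request:
move_arm:
  plan:
    - [0, 0, -0.42, 0.87, 0.076, 0.015, 60]
    - [0, 0, -0.42, 0.87, 0.076, 0.015, 60]
    - [0, 0, -0.42, 0.87, 0.076, 0.015, 60]
    - [0, 0, -0.42, 0.87, 0.076, 0.015, 60]
    - [0, 0, -0.42, 0.87, 0.076, 0.015, 60]
    - [0, 0, -0.42, 0.87, 0.076, 0.015, 60]
    - [0, 0, -0.42, 0.87, 0.076, 0.015, 60]
    - [0, 0, -0.42, 0.87, 0.076, 0.015, 60]
    - [0, 0, -0.42, 0.87, 0.076, 0.015, 60]
    - [0, 0, -0.42, 0.87, 0.076, 0.015, 60]

```text
t: 3.1
tool_pos: [0.571, -0.1477, 0.2178]
orientation: [-2.228, -2.213, 0.001]
force: [0.7, -0.3, 0.2]
opening: 0.0605
gripper_force: 0.0
```

Request:
move_arm:
  plan:
    - [0, 0, -0.42, 0.87, 0.076, 0.015, 60]
    - [0, 0, -0.42, 0.87, 0.076, 0.015, 60]
    - [0, 0, -0.42, 0.87, 0.076, 0.015, 60]
    - [0, 0, -0.42, 0.87, 0.076, 0.015, 60]
    - [0, 0, -0.42, 0.87, 0.076, 0.015, 60]
    - [0, 0, -0.42, 0.87, 0.076, 0.015, 60]
    - [0, 0, -0.42, 0.87, 0.076, 0.015, 60]
    - [0, 0, -0.42, 0.87, 0.076, 0.015, 60]
    - [0, 0, -0.42, 0.87, 0.076, 0.015, 60]
    - [0, 0, -0.42, 0.87, 0.076, 0.015, 60]

```text
t: 4.1
tool_pos: [0.5484, 0.0677, 0.2141]
orientation: [-1.692, -2.646, 0.001]
force: [0.4, 0.3, 0.7]
opening: 0.0598
gripper_force: 0.0
```

```bash
python3 - <<'E'
from h import *
s=read_state();print(s["tool_pos"],s["q"].round(2),s["t"])
b=np.array([.776,-.631,0]);y=np.array([.631,.776,0])
ph=np.radians(30);a=np.sin(ph)*b+np.array([0,0,-np.cos(ph)])
pre=np.array([.514,.190,.031])-b*.085+a*(.008-.12);print(pre)
steps(pre,ori(a,y),10)
a=read_camera("scene");np.savez("a2.npz",**{k:np.array(v) for k,v in a.items()});save("4.png",a,(180,100,460,310),2)
E
```

```text
[0.54843784 0.06765071 0.21407192] [ 0.03  0.01  1.64  0.    1.49 -0.4 ] 4.1
[0.404584   0.278971   0.12799485]
10 rows: [-0.114 -0.492 -0.424] [1.095 0.027 0.096] total 39.6
```

Request:
move_arm:
  plan:
    - [-0.11, -0.49, -0.42, 1, 0.03, 0, 60]
    - [-0.11, -0.49, -0.42, 1, 0.03, 0, 60]
    - [-0.11, -0.49, -0.42, 1, 0.03, 0, 60]
    - [-0.11, -0.49, -0.42, 1, 0.03, 0, 60]
    - [-0.11, -0.49, -0.42, 1, 0.03, 0, 60]
    - [-0.11, -0.49, -0.42, 1, 0.03, 0, 60]
    - [-0.11, -0.49, -0.42, 1, 0.03, 0, 60]
    - [-0.11, -0.49, -0.42, 1, 0.03, 0, 60]
    - [-0.11, -0.49, -0.42, 1, 0.03, 0, 60]
    - [-0.11, -0.49, -0.42, 1, 0.03, 0, 60]

```text
t: 5.15
tool_pos: [0.4151, 0.2654, 0.1571]
orientation: [0.89, 2.484, -0.24]
force: [0.2, -0.1, 0.3]
opening: 0.0596
gripper_force: 0.0
```

```bash
python3 - <<'E'
from h import *
f=read_camera("wrist");save("5.png",f);P=world(f)
np.savez("w.npz",**{k:np.array(v) for k,v in f.items()})
s=read_state();print(s["tool_pos"],s["q"].round(2))
X=P.reshape(-1,3)
b=np.array([.776,-.631]);y=np.array([.631,.776]);d=X[:,:2]-[.514,.19]
al=-(d@b);la=d@y
for z0,z1,lo,hi in((.036,.044,.06,.145),):
  k=(X[:,2]>z0)&(X[:,2]<z1)&(al>lo)&(al<hi)&(abs(la)<.03)
  print(k.sum()); 
  if k.sum()>20: print(np.polyfit(al[k],la[k],1),al[k].min(),al[k].max(),X[k,2].mean(),np.ptp(la[k]))
b3=np.array([.776,-.631,0]);ph=np.radians(30);a=np.sin(ph)*b3+np.array([0,0,-np.cos(ph)])
g=np.array([.514,.190,.031])-b3*.085+a*.008;steps(g,ori(a,[.631,.776,0]),8)
E
```

```text
[0.41152482 0.26628495 0.15352651] [ 0.85 -0.13  1.98 -0.54  1.31  0.11]
1154
[-0.01685449  0.00133202] 0.06001103045692771 0.14499979700811616 0.03834230052009856 0.01280169127902494
8 rows: [-0.008  0.     0.003] [0.122 0.03  0.677] total 0.4
```

View pics/5.png

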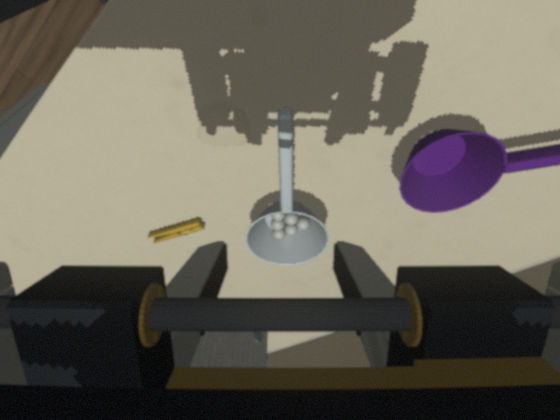

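The wrist view shows the silver scoop's bowl at (287,237) with its handle rising to (287,110), centred between the fingers. The purple one, at (455,170), is clear. The handle line fits within 1 mm, so I go down and grip.

Request:
move_arm:
  plan:
    - [0, 0, 0, 0.12, 0.03, 0.68, 60]
    - [0, 0, 0, 0.12, 0.03, 0.68, 60]
    - [0, 0, 0, 0.12, 0.03, 0.68, 60]
    - [0, 0, 0, 0.12, 0.03, 0.68, 60]
    - [0, 0, 0, 0.12, 0.03, 0.68, 50]
    - [0, 0, 0, 0.12, 0.03, 0.68, 40]
    - [0, 0, 0, 0.12, 0.03, 0.68, 40]
    - [0, 0, 0, 0.12, 0.03, 0.66, 40]
    - [0, 0, 0, 0, 0, 0, 40]
    - [0, 0, 0, 0, 0, 0, 30]
  force: 45

```text
t: 6.2
tool_pos: [0.4551, 0.2389, 0.0277]
orientation: [0.893, 2.486, -0.243]
force: [0.5, -0.5, 0.2]
opening: 0.0362
gripper_force: 0.0
```

Request:
move_arm:
  plan:
    - [0, 0, 0, 0, 0, 0, 0]
    - [0, 0, 0, 0, 0, 0, 0]
    - [0, 0, 0, 0, 0, 0, 0]
    - [0, 0, 0, 0, 0, 0, 0]
    - [0, 0, 0, 0, 0, 0, 0]
    - [0, 0, 0, 0, 0, 0, 0]
    - [0, 0, 0, 0, 0, 0, 0]
    - [0, 0, 0, 0, 0, 0, 0]
    - [0, 0, 0, 0, 0, 0, 0]
    - [0, 0, 0, 0, 0, 0, 0]
  force: 45

```text
t: 7.2
tool_pos: [0.4556, 0.24, 0.0284]
orientation: [0.892, 2.486, -0.24]
force: [-3.4, 1.5, 6.0]
opening: 0.0119
gripper_force: 45.0
```

```bash
cat >> h.py <<'E'
def T4(Rm,p): M=np.eye(4);M[:3,:3]=Rm;M[:3,3]=p;return M
def tool(): s=read_state();return T4(R.from_rotvec(s["orientation"]).as_matrix(),s["tool_pos"])
CAD=T4(R.from_euler("z",.22).as_matrix(),[.651,-.082,0])
def scoop_at(lip,th,yaw=0):  # caddy frame lip position, tilt th deg (bowl dips toward -y of caddy rotated by yaw)
    Rs=R.from_euler("zx",[yaw,th],degrees=True).as_matrix()   # rot about x
    return CAD@T4(Rs,np.array(lip)-Rs@[0,-.046,.038])
E
python3 - <<'E'
from h import *
S0=T4(R.from_euler("z",.887).as_matrix(),[.514,.190,0])
t=tool();X=np.linalg.inv(t)@S0;np.save("X.npy",X);Xi=np.linalg.inv(X)
S=S0.copy();cur=t;S[2,3]=.16
def go(S,N,cur):
    n=S@Xi;steps(n[:3,3],n[:3,:3],N,cur[:3,3],cur[:3,:3]);print(n[:3,3].round(3),"tips/z",n[:3,2].round(2),"bowl z",S[:3,2].round(2));return n
cur=go(S,10,cur)
c=go(scoop_at([0,.035,.20],0),20,cur)
E
```

```text
10 rows: [-0. -0. -0.] [-0.319 -0.001 -0.555] total 0.0
[0.456 0.24  0.188] tips/z [ 0.38 -0.32 -0.87] bowl z [0. 0. 1.]
20 rows: [0.159 0.    0.276] [-0.406  0.098  0.229] total 38.2
[0.618 0.072 0.19 ] tips/z [ 0.11 -0.49 -0.87] bowl z [0. 0. 1.]
```

Request:
move_arm:
  plan:
    - [0, 0, 0, -0.08, 0, -0.14, 0]
    - [0, 0, 0, -0.2, 0, -0.35, 0]
    - [0, 0, 0, -0.32, 0, -0.56, 0]
    - [0, 0, 0, -0.41, 0, -0.72, 0]
    - [0, 0, 0, -0.48, 0, -0.84, 0]
    - [0, 0, 0, -0.48, 0, -0.84, 0]
    - [0, 0, 0, -0.48, 0, -0.84, 0]
    - [0, 0, 0, -0.36, 0, -0.62, 0]
    - [0, 0, 0, -0.25, 0, -0.44, 0]
    - [0, 0, 0, -0.13, 0, -0.2, 0]

```text
t: 8.2
tool_pos: [0.456, 0.2401, 0.19]
orientation: [0.893, 2.485, -0.238]
force: [-0.4, -0.4, -1.7]
opening: 0.0115
gripper_force: 45.0
```

Request:
move_arm:
  plan:
    - [0.04, 0, 0.07, -0.1, 0.02, 0.06, 0]
    - [0.1, 0, 0.17, -0.25, 0.06, 0.14, 0]
    - [0.16, 0, 0.28, -0.41, 0.1, 0.23, 0]
    - [0.16, 0, 0.28, -0.41, 0.1, 0.23, 0]
    - [0.16, 0, 0.28, -0.41, 0.1, 0.23, 0]
    - [0.16, 0, 0.28, -0.41, 0.1, 0.23, 0]
    - [0.16, 0, 0.28, -0.41, 0.1, 0.23, 0]
    - [0.16, 0, 0.28, -0.41, 0.1, 0.23, 0]
    - [0.16, 0, 0.28, -0.41, 0.1, 0.23, 0]
    - [0.16, 0, 0.28, -0.41, 0.1, 0.23, 0]

```text
t: 9.2
tool_pos: [0.5429, 0.1777, 0.1889]
orientation: [1.267, 2.342, -0.34]
force: [0.9, 0.1, -1.4]
opening: 0.0116
gripper_force: 45.0
```

```bash
python3 - <<'E'
from h import *
X=np.load("X.npy");Xi=np.linalg.inv(X)
print((np.linalg.inv(CAD)@tool()@X).round(3),read_state()["q"].round(2))
n=scoop_at([0,.035,.20],0)@Xi
for N in (9,10,12):steps(n[:3,3],n[:3,:3],N)
f=read_camera("scene");save("6.png",f,(180,100,460,310),2)
E
```

```text
[[ 0.934 -0.356  0.    -0.023]
 [ 0.356  0.934  0.001  0.205]
 [-0.    -0.     1.     0.161]
 [ 0.     0.     0.     1.   ]] [ 0.55  0.06  1.72 -0.53  1.37  0.08]
9 rows: [0.192 0.001 0.335] [-0.495  0.118  0.276] total 20.9
10 rows: [0.173 0.001 0.302] [-0.445  0.107  0.249] total 20.9
12 rows: [0.144 0.001 0.252] [-0.371  0.09   0.207] total 20.9
```

View pics/6.png

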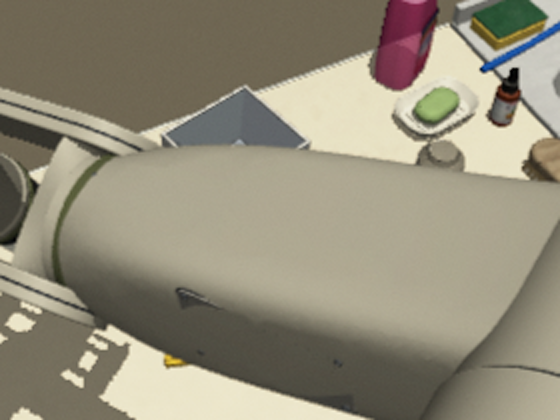

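Request:
move_arm:
  plan:
    - [0.2, 0, 0.35, -0.51, 0.12, 0.29, 0]
    - [0.2, 0, 0.35, -0.51, 0.12, 0.29, 0]
    - [0.2, 0, 0.35, -0.51, 0.12, 0.29, 0]
    - [0.2, 0, 0.35, -0.51, 0.12, 0.29, 0]
    - [0.2, 0, 0.35, -0.51, 0.12, 0.29, 0]
    - [0.2, 0, 0.35, -0.51, 0.12, 0.29, 0]
    - [0.2, 0, 0.35, -0.51, 0.12, 0.29, 0]
    - [0.17, 0, 0.3, -0.44, 0.11, 0.25, 0]
    - [0.1, 0, 0.18, -0.28, 0.08, 0.14, 0]
    - [0.06, 0, 0.1, -0.15, 0.04, 0.07, 0]

```text
t: 10.25
tool_pos: [0.6182, 0.0726, 0.1902]
orientation: [1.694, 2.102, -0.453]
force: [-0.2, -0.0, -1.8]
opening: 0.0117
gripper_force: 45.0
```

```bash
python3 - <<'E'
from h import *
X=np.load("X.npy");Xi=np.linalg.inv(X)
print((np.linalg.inv(CAD)@tool()@X).round(3),read_state()["q"].round(2))
cur=tool()
for L,th,N in (([0,.030,.16],48,10),([0,.025,.142],78,10),([0,.025,.142],98,10)):
    n=scoop_at(L,th)@Xi;steps(n[:3,3],n[:3,:3],N,cur[:3,3],cur[:3,:3]);cur=n;print(n[:3,3].round(3),n[:3,2].round(2))
f=read_camera("side");save("7.png",f)
E
```

```text
[[ 1.     0.    -0.001 -0.   ]
 [-0.     1.     0.001  0.081]
 [ 0.001 -0.001  1.     0.162]
 [ 0.     0.     0.     1.   ]] [ 0.33  0.27  1.49 -0.52  1.46  0.19]
10 rows: [ 0.004  0.801 -0.003] [-0.19  0.   -0.2 ] total 48.0
[0.627 0.035 0.245] [-0.07  0.3  -0.95]
10 rows: [ 0.002  0.5   -0.002] [-0.172  0.    -0.179] total 30.0
[ 0.64  -0.023  0.26 ] [-0.17  0.73 -0.67]
10 rows: [ 0.002  0.333 -0.001] [-0.077 -0.    -0.154] total 20.0
[ 0.649 -0.065  0.265] [-0.21  0.9  -0.37]
```

View pics/7.png

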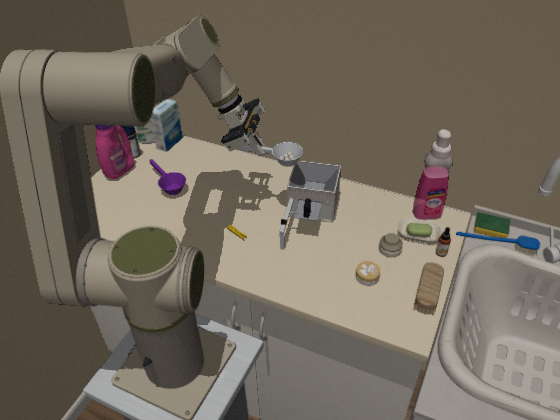

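The side view shows the upright scoop with its tablets at (288,155), held left of and above the caddy tray at (315,180). I pour now.

Request:
move_arm:
  plan:
    - [0, 0.8, 0, -0.19, 0, -0.2, 0]
    - [0, 0.8, 0, -0.19, 0, -0.2, 0]
    - [0, 0.8, 0, -0.19, 0, -0.2, 0]
    - [0, 0.8, 0, -0.19, 0, -0.2, 0]
    - [0, 0.8, 0, -0.19, 0, -0.2, 0]
    - [0, 0.8, 0, -0.19, 0, -0.2, 0]
    - [0, 0.8, 0, -0.19, 0, -0.2, 0]
    - [0, 0.8, 0, -0.19, 0, -0.2, 0]
    - [0, 0.8, 0, -0.19, 0, -0.2, 0]
    - [0, 0.8, 0, -0.19, 0, -0.2, 0]

```text
t: 11.3
tool_pos: [0.6262, 0.036, 0.246]
orientation: [-1.804, -2.246, -0.29]
force: [-0.4, -0.7, -2.1]
opening: 0.012
gripper_force: 45.0
```

Request:
move_arm:
  plan:
    - [0, 0.5, 0, -0.17, 0, -0.18, 0]
    - [0, 0.5, 0, -0.17, 0, -0.18, 0]
    - [0, 0.5, 0, -0.17, 0, -0.18, 0]
    - [0, 0.5, 0, -0.17, 0, -0.18, 0]
    - [0, 0.5, 0, -0.17, 0, -0.18, 0]
    - [0, 0.5, 0, -0.17, 0, -0.18, 0]
    - [0, 0.5, 0, -0.17, 0, -0.18, 0]
    - [0, 0.5, 0, -0.17, 0, -0.18, 0]
    - [0, 0.5, 0, -0.17, 0, -0.18, 0]
    - [0, 0.5, 0, -0.17, 0, -0.18, 0]

```text
t: 12.3
tool_pos: [0.6388, -0.0219, 0.2611]
orientation: [-1.505, -1.873, -0.672]
force: [0.1, -0.4, -1.9]
opening: 0.0116
gripper_force: 45.0
```

```bash
python3 - <<'E'
from h import *
X=np.load("X.npy");Xi=np.linalg.inv(X)
print((np.linalg.inv(CAD)@tool()@X).round(3),read_state()["q"].round(2))
n=scoop_at([0,.025,.142],98)@Xi;steps(n[:3,3],n[:3,:3],10)
f=read_camera("side");save("8.png",f,(210,60,390,230),3)
E
```

```text
[[ 1.    -0.005 -0.004 -0.   ]
 [-0.003  0.208 -0.978  0.073]
 [ 0.006  0.978  0.208  0.18 ]
 [ 0.     0.     0.     1.   ]] [-0.46  0.6   1.07  0.68  1.98 -0.56]
10 rows: [0.007 0.333 0.002] [-0.083  0.002 -0.157] total 20.0
```

View pics/8.png

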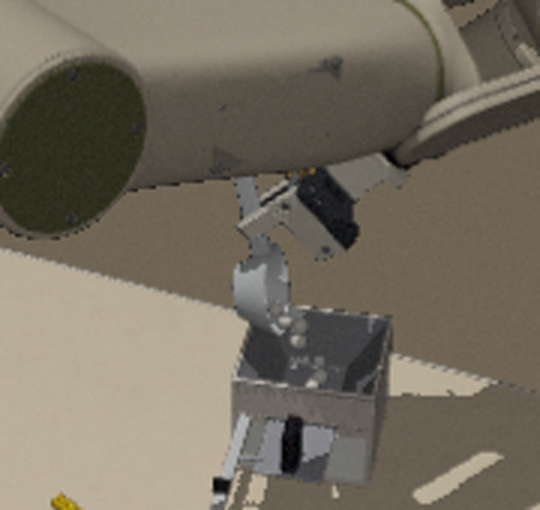

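Tablets are falling over the lip (crop (285,315)) into the tray at (310,360). I finish the tilt and dwell.

Request:
move_arm:
  plan:
    - [0, 0.42, 0, -0.1, 0, -0.2, 0]
    - [0, 0.42, 0, -0.1, 0, -0.2, 0]
    - [0, 0.42, 0, -0.1, 0, -0.2, 0]
    - [0, 0.42, 0, -0.1, 0, -0.2, 0]
    - [0, 0.42, 0, -0.1, 0, -0.2, 0]
    - [0, 0.42, 0, -0.1, 0, -0.2, 0]
    - [0, 0.42, 0, -0.1, 0, -0.2, 0]
    - [0, 0.42, 0, -0.1, 0, -0.2, 0]
    - [0, 0, 0, 0, 0, 0, 0]
    - [0, 0, 0, 0, 0, 0, 0]

```text
t: 13.35
tool_pos: [0.6484, -0.0646, 0.2656]
orientation: [-1.291, -1.606, -0.872]
force: [0.0, -0.1, -1.3]
opening: 0.0117
gripper_force: 45.0
```

```bash
python3 - <<'E'
from h import *
X=np.load("X.npy");Xi=np.linalg.inv(X)
print((np.linalg.inv(CAD)@tool()@X).round(3),read_state()["q"].round(2))
f=read_camera("side");save("9.png",f,(230,90,350,230),4);P=world(f)
C=(P.reshape(-1,3)-CAD[:3,3])@CAD[:3,:3]
k=(abs(C[:,0])<.064)&(abs(C[:,1])<.07)&(C[:,2]>.07)&(C[:,2]<.115);print(k.sum())
cur=tool()
S=CAD@T4(np.eye(3),[0,.10,.20])
n=scoop_at([0,.07,.20],40)@Xi;steps(n[:3,3],n[:3,:3],10,cur[:3,3],cur[:3,:3]);cur=n
S0=T4(R.from_euler("z",.7).as_matrix(),[.52,.19,.08]);n=S0@Xi;steps(n[:3,3],n[:3,:3],12,cur[:3,3],cur[:3,:3]);print(n[:3,3])
E
```

```text
[[ 1.    -0.005 -0.004 -0.   ]
 [-0.005 -0.139 -0.99   0.056]
 [ 0.005  0.99  -0.139  0.193]
 [ 0.     0.     0.     1.   ]] [-0.56  0.88  0.85  0.95  2.2  -0.53]
1436
10 rows: [ 0.003 -0.966  0.004] [0.488 0.    0.41 ] total 58.0
12 rows: [-0.069 -0.546 -0.382] [ 0.794 -0.234  0.441] total 48.2
[0.47187604 0.24997752 0.10840545]
```

View pics/9.png

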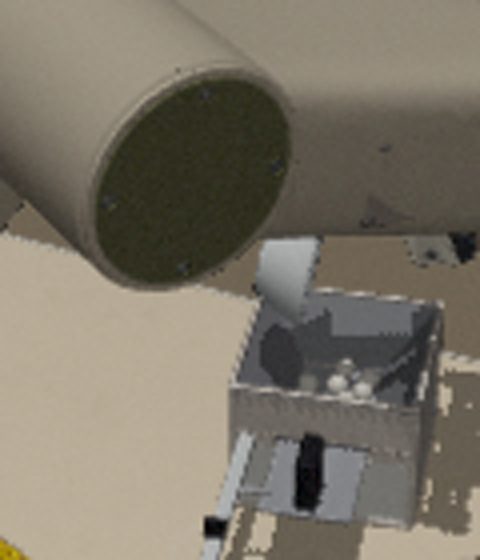

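At least four tablets are visible in the tray around (350,385), and the scoop is tipped 98° so it must be empty. I back out and set the scoop down.

Request:
move_arm:
  plan:
    - [0, -0.96, 0, 0.49, 0, 0.41, 0]
    - [0, -0.96, 0, 0.49, 0, 0.41, 0]
    - [0, -0.96, 0, 0.49, 0, 0.41, 0]
    - [0, -0.96, 0, 0.49, 0, 0.41, 0]
    - [0, -0.96, 0, 0.49, 0, 0.41, 0]
    - [0, -0.96, 0, 0.49, 0, 0.41, 0]
    - [0, -0.96, 0, 0.49, 0, 0.41, 0]
    - [0, -0.96, 0, 0.49, 0, 0.41, 0]
    - [0, -0.96, 0, 0.49, 0, 0.41, 0]
    - [0, -0.96, 0, 0.49, 0, 0.41, 0]

```text
t: 14.4
tool_pos: [0.6157, 0.0854, 0.275]
orientation: [-1.878, -2.339, -0.175]
force: [-0.1, 0.5, -1.5]
opening: 0.0117
gripper_force: 45.0
```

Request:
move_arm:
  plan:
    - [-0.07, -0.55, -0.38, 0.79, -0.23, 0.44, 0]
    - [-0.07, -0.55, -0.38, 0.79, -0.23, 0.44, 0]
    - [-0.07, -0.55, -0.38, 0.79, -0.23, 0.44, 0]
    - [-0.07, -0.55, -0.38, 0.79, -0.23, 0.44, 0]
    - [-0.07, -0.55, -0.38, 0.79, -0.23, 0.44, 0]
    - [-0.07, -0.55, -0.38, 0.79, -0.23, 0.44, 0]
    - [-0.07, -0.55, -0.38, 0.79, -0.23, 0.44, 0]
    - [-0.07, -0.55, -0.38, 0.79, -0.23, 0.44, 0]
    - [-0.07, -0.55, -0.38, 0.79, -0.23, 0.44, 0]
    - [-0.07, -0.55, -0.38, 0.79, -0.23, 0.44, 0]

```text
t: 15.4
tool_pos: [0.4979, 0.2372, 0.1485]
orientation: [1.273, 2.446, -0.22]
force: [-0.2, 0.4, -1.1]
opening: 0.0116
gripper_force: 45.0
```

```bash
python3 - <<'E'
from h import *
X=np.load("X.npy");Xi=np.linalg.inv(X)
print((tool()@X).round(3))
f=read_camera("side")
m=cv2.cvtColor(f["frame"],cv2.COLOR_RGB2HSV);P=world(f)
C=(P-CAD[:3,3])@CAD[:3,:3]
k=((abs(C[...,0])<.05)&(abs(C[...,1])<.06)&(C[...,2]>.068)&(C[...,2]<.105)&(m[...,2]>150)&(m[...,1]<60)).astype(np.uint8)
n,l,st,ce=cv2.connectedComponentsWithStats(k);print([(s[4],c.round(0),C[l==i].mean(0).round(3)) for i,(s,c) in enumerate(zip(st,ce)) if i and s[4]>4])
cur=tool()
for z,N in((.03,10),(.002,10),):
    S=T4(R.from_euler("z",.7).as_matrix(),[.52,.19,z]);n=S@Xi;steps(n[:3,3],n[:3,:3],N,cur[:3,3],cur[:3,:3]);cur=n
E
```

```text
[[ 0.811 -0.583  0.039  0.54 ]
 [ 0.584  0.804 -0.113  0.178]
 [ 0.035  0.115  0.993  0.111]
 [ 0.     0.     0.     1.   ]]
[(np.int32(9), array([316., 181.]), array([ 0.021, -0.003,  0.086])), (np.int32(7), array([322., 183.]), array([ 0.01 , -0.023,  0.088])), (np.int32(8), array([306., 184.]), array([-0.003,  0.021,  0.088])), (np.int32(9), array([314., 185.]), array([-0.002, -0.   ,  0.088])), (np.int32(7), array([320., 187.]), array([-0.008, -0.02 ,  0.09 ])), (np.int32(5), array([316., 188.]), array([-0.016, -0.01 ,  0.088]))]
10 rows: [-0.008 -0.108 -0.074] [ 0.234 -0.045  0.264] total 7.8
10 rows: [0. 0. 0.] [0.056 0.    0.097] total 0.0
```

All six tablets are found in the tray, each centred about 88 mm up. I lower the scoop.

Request:
move_arm:
  plan:
    - [-0.01, -0.11, -0.07, 0.23, -0.045, 0.26, 0]
    - [-0.01, -0.11, -0.07, 0.23, -0.045, 0.26, 0]
    - [-0.01, -0.11, -0.07, 0.23, -0.045, 0.26, 0]
    - [-0.01, -0.11, -0.07, 0.23, -0.045, 0.26, 0]
    - [-0.01, -0.11, -0.07, 0.23, -0.045, 0.26, 0]
    - [-0.01, -0.11, -0.07, 0.23, -0.045, 0.26, 0]
    - [-0.01, -0.11, -0.07, 0.23, -0.045, 0.26, 0]
    - [-0.01, -0.11, -0.07, 0.23, -0.045, 0.26, 0]
    - [-0.01, -0.11, -0.07, 0.23, -0.045, 0.26, 0]
    - [-0.01, -0.11, -0.07, 0.23, -0.045, 0.26, 0]

```text
t: 16.45
tool_pos: [0.4766, 0.2482, 0.0625]
orientation: [1.138, 2.396, -0.297]
force: [0.5, -0.2, -1.5]
opening: 0.0118
gripper_force: 45.0
```

```bash
python3 - <<'E'
from h import *
X=np.load("X.npy");Xi=np.linalg.inv(X)
print((tool()@X).round(3))
S=T4(R.from_euler("z",.7).as_matrix(),[.52,.19,.002]);n=S@Xi;steps(n[:3,3],n[:3,:3],10)
f=read_camera("side");save("10.png",f,(130,110,290,230),3)
P=world(f)
k=(np.hypot(P[...,0]-.52,P[...,1]-.19)<.06)&(P[...,2]>.02)&(P[...,2]<.09);Y=P[k];print(k.sum(),Y.min(0),Y.max(0))
E
```

```text
[[ 0.771 -0.637 -0.005  0.524]
 [ 0.637  0.771 -0.004  0.188]
 [ 0.007 -0.     1.     0.034]
 [ 0.     0.     0.     1.   ]]
10 rows: [ 0.001  0.    -0.011] [ 0.079 -0.01   0.103] total 0.6
591 [0.47830906 0.14067183 0.03170874] [0.57309491 0.24084366 0.07840993]
```

Request:
move_arm:
  plan:
    - [0, 0, 0, 0.08, 0, 0.12, 0]
    - [0, 0, 0, 0.08, 0, 0.12, 0]
    - [0, 0, 0, 0.08, 0, 0.12, 0]
    - [0, 0, 0, 0.08, 0, 0.12, 0]
    - [0, 0, 0, 0.08, 0, 0.12, 0]
    - [0, 0, 0, 0.08, 0, 0.12, 0]
    - [0, 0, 0, 0.06, 0, 0.1, 0]
    - [0, 0, 0, 0.06, 0, 0.1, 0]
    - [0, 0, 0, 0.06, 0, 0.1, 0]
    - [0, 0, 0, 0, 0, 0, 0]

```text
t: 17.5
tool_pos: [0.4756, 0.2492, 0.0325]
orientation: [1.14, 2.396, -0.297]
force: [-0.7, -0.1, -0.8]
opening: 0.0118
gripper_force: 45.0
```

```bash
python3 - <<'E'
from h import *
print((tool()@np.load("X.npy")).round(4)[:3,3],read_state()["force"])
E
```

```text
[0.5233 0.1889 0.004 ] [-0.71781152 -0.11492662 -0.75497283]
```

Request:
move_arm:
  plan:
    - [0, 0, 0, 0.025, 0, 0.045, 0]
    - [0, 0, 0, 0.025, 0, 0.045, 0]
    - [0, 0, 0, 0.025, 0, 0.045, 0]
    - [0, 0, 0, 0, 0, 0, 0]
    - [0, 0, 0, 0, 0, 0, 0]
    - [0, 0, 0, 0, 0, 0, 20]
    - [0, 0, 0, 0, 0, 0, 30]
    - [0, 0, 0, 0, 0, 0, 40]
    - [0, 0, 0, 0, 0, 0, 40]
    - [0, 0, 0, 0, 0, 0, 40]

```text
t: 18.5
tool_pos: [0.476, 0.2495, 0.0292]
orientation: [1.14, 2.396, -0.296]
force: [-0.0, 0.4, 0.8]
opening: 0.0396
gripper_force: 0.0
```

Request:
move_arm:
  plan:
    - [0, 0, 0, 0, 0, -0.1, 40]
    - [0, 0, 0, 0, 0, -0.3, 40]
    - [0, 0, 0, 0, 0, -0.6, 40]
    - [0, 0, 0, 0, 0, -0.9, 40]
    - [0, 0, 0, 0, 0, -1, 40]
    - [0, 0, 0, 0, 0, -1, 40]
    - [0, 0, 0, 0, 0, -1, 40]
    - [0, 0, 0, 0, 0, -1, 40]
    - [0, 0, 0, 0, 0, -1, 40]
    - [0, 0, 0, 0, 0, -1, 40]

```text
t: 19.5
tool_pos: [0.4123, 0.3259, 0.2027]
orientation: [1.14, 2.396, -0.294]
force: [0.5, -0.0, -0.2]
opening: 0.0403
gripper_force: 0.0
```

```bash
python3 - <<'E'
from h import *
s=read_state();print(s["tool_pos"],s["q"].round(2))
f=read_camera("side");P=world(f);X=P.reshape(-1,3);hs=cv2.cvtColor(f["frame"],cv2.COLOR_RGB2HSV)
k=(np.hypot(X[:,0]-.52,X[:,1]-.19)<.056)&(X[:,2]>.03)&(X[:,2]<.06);Y=X[k];print(k.sum(),Y.min(0),Y.max(0))
A=np.c_[Y[:,:2],np.ones(len(Y))];print("plane",np.linalg.lstsq(A,Y[:,2],rcond=None)[0])
# caddy: rim
w=np.load("w.npz")
C=(P-CAD[:3,3])@CAD[:3,:3]
k=(abs(C[...,2]-.119)<.004)&(abs(C[...,0])<.08)&(abs(C[...,1])<.085)
r=cv2.minAreaRect((P[k][:,:2]*1000).astype(np.float32));print("rim",k.sum(),r)
# black grip & clip
bl=(hs[...,2]<60)
g=bl&(C[...,0]<-.09)&(C[...,0]>-.16)&(abs(C[...,1])<.03)&(C[...,2]>.08);print("grip",g.sum(),P[g].min(0),P[g].max(0),C[g].min(0),C[g].max(0))
c=bl&(C[...,0]<-.14)&(C[...,0]>-.22)&(abs(C[...,1]-.056)<.03)&(C[...,2]>.06)&(C[...,2]<.1);print("clip",c.sum(),np.median(C[c],0),C[c].min(0),C[c].max(0),np.argwhere(c).mean(0))
# rail
k=(C[...,2]>.068)&(C[...,2]<.08)&(abs(C[...,1]-.056)<.02)&(C[...,0]<-.075)&(C[...,0]>-.2);Y=C[k];print("rail",k.sum(),np.polyfit(Y[:,0],Y[:,1],1),Y.min(0))
E
```

```text
[0.41226209 0.32585626 0.20273685] [ 0.91  0.05  1.72 -0.51  1.51  0.3 ]
209 [0.47712365 0.14393718 0.0302082 ] [0.57314487 0.23741859 0.04458145]
plane [-0.02770653 -0.00527414  0.05210409]
rim 309 ((655.44873046875, -81.4158935546875), (142.23959350585938, 142.2390594482422), 12.916048049926758)
grip 111 [ 0.51492668 -0.1184703   0.08035883] [ 0.55140351 -0.09717486  0.12366738] [-0.13854775 -0.00843075  0.08035883] [-0.10323049  0.00802645  0.12366738]
clip 24 [-0.17227684  0.05560976  0.08436417] [-0.17610062  0.04826634  0.07692845] [-0.16659877  0.06323779  0.09326168] [221.54166667 283.45833333]
rail 119 [-0.0204854   0.05157694] [-0.19896103  0.03647116  0.06865412]
```

```bash
cat >> h.py <<'E'
CAD=T4(R.from_euler("z",.222).as_matrix(),[.6515,-.082,0])
def over(x,z): return (CAD@[x,0,z,1])[:3], ori([0,0,-1],CAD[:3,1])
E
python3 - <<'E'
from h import *
for N in (20,24,30): steps(*over(-.12,.20),N)
E
```

```text
20 rows: [-0.132  0.225 -0.518] [-0.536 -0.767  0.199] total 69.6
24 rows: [-0.11   0.187 -0.431] [-0.444 -0.641  0.164] total 69.6
30 rows: [-0.088  0.15  -0.345] [-0.353 -0.515  0.13 ] total 69.6
```

Request:
move_arm:
  plan:
    - [-0.13, 0.225, -0.52, -0.54, -0.77, 0.2, 60]
    - [-0.13, 0.225, -0.52, -0.54, -0.77, 0.2, 60]
    - [-0.13, 0.225, -0.52, -0.54, -0.77, 0.2, 60]
    - [-0.13, 0.225, -0.52, -0.54, -0.77, 0.2, 60]
    - [-0.13, 0.225, -0.52, -0.54, -0.77, 0.2, 60]
    - [-0.13, 0.225, -0.52, -0.54, -0.77, 0.2, 60]
    - [-0.13, 0.225, -0.52, -0.54, -0.77, 0.2, 60]
    - [-0.13, 0.225, -0.52, -0.54, -0.77, 0.2, 60]
    - [-0.13, 0.225, -0.52, -0.54, -0.77, 0.2, 60]
    - [-0.13, 0.225, -0.52, -0.54, -0.77, 0.2, 60]

```text
t: 20.55
tool_pos: [0.4135, 0.0877, 0.2173]
orientation: [0.459, 2.857, -0.17]
force: [0.1, -1.1, -1.1]
opening: 0.0601
gripper_force: 0.0
```

Request:
move_arm:
  plan:
    - [-0.13, 0.225, -0.52, -0.54, -0.77, 0.2, 60]
    - [-0.13, 0.225, -0.52, -0.54, -0.77, 0.2, 60]
    - [-0.13, 0.225, -0.52, -0.54, -0.77, 0.2, 60]
    - [-0.13, 0.225, -0.52, -0.54, -0.77, 0.2, 60]
    - [-0.13, 0.225, -0.52, -0.54, -0.77, 0.2, 60]
    - [-0.13, 0.225, -0.52, -0.54, -0.77, 0.2, 60]
    - [-0.13, 0.225, -0.52, -0.54, -0.77, 0.2, 60]
    - [-0.13, 0.225, -0.52, -0.54, -0.77, 0.2, 60]
    - [-0.13, 0.225, -0.52, -0.54, -0.77, 0.2, 60]
    - [-0.13, 0.225, -0.52, -0.54, -0.77, 0.2, 60]

```text
t: 21.55
tool_pos: [0.5369, -0.1146, 0.1971]
orientation: [0.355, -3.115, 0.014]
force: [0.7, 0.2, 0.3]
opening: 0.0601
gripper_force: 0.0
```

```bash
python3 - <<'E'
from h import *
s=read_state();print(s["tool_pos"],s["q"].round(2))
steps(*over(-.12,.20),5); steps(*over(-.12,.093),8)
f=read_camera("wrist");save("11.png",f);np.savez("w2.npz",**{k:np.array(v) for k,v in f.items()})
E
```

```text
[ 0.53685063 -0.11462128  0.1970546 ] [-0.3   0.01  1.67 -0.01  1.46 -2.09]
5 rows: [-0.015 -0.015  0.009] [ 0.008  0.053 -0.024] total 0.7
8 rows: [-0.01  -0.009  0.006] [0.003 0.035 0.52 ] total 0.7
```

View pics/11.png

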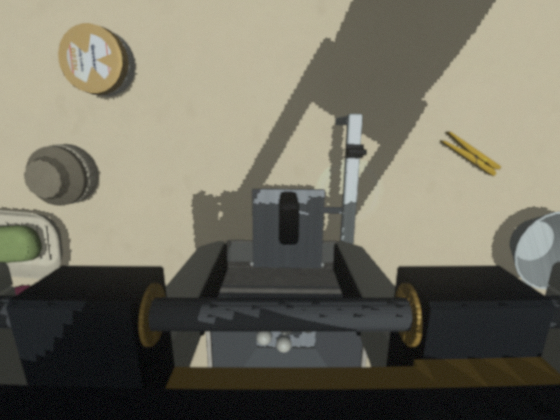

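The wrist view shows the grip at (289,218), the pointer bar at about (335,211), the clip on the rail at (355,151) and the empty scoop at the right (550,250). Next I measure the pointer-to-clip distance in pixels.

```bash
python3 - <<'E'
from h import *
w=dict(np.load("w2.npz"));P=world(w);C=(P-CAD[:3,3])@CAD[:3,:3];g=cv2.cvtColor(w["frame"],cv2.COLOR_RGB2GRAY)
print(g[140:166,340:370:2])
print(g[200:222,322:348:2])
print((C[140:166,346:364:3,2]*1000).round(0))
print((C[202:222,326:346:3,2]*1000).round(0))
print(ray(w,[(355,151)],[.075])@np.eye(3))
q=lambda u,v,z:((ray(w,[(u,v)],[z])-CAD[:3,3])@CAD[:3,:3]).round(4)
print("pointer",q(338,211,.073),"clip",q(355,151,.08),"grip top",q(289,218,.118),"rail end",q(354,115,.075))
E
```

```text
[[102 131 162 112 155 191 193 195 196 193 175 179 177 179 176]
 [101 142 163 113 158 189 194 194 194 192 172 177 179 178 177]
 [102 150 164 107 150 181 184 190 192 190 167 175 177 179 176]
 [101 153 162 100 126 150 153 165 174 172 153 159 172 178 180]
 [108 157 162  86  89 105 107 120 127 125 112 122 160 178 178]
 [113 164 163  80  64  66  71  75  79  79  72  82 154 178 178]
 [116 161 159  78  59  58  58  58  60  58  52  65 150 179 180]
 [109 146 154  75  56  55  52  53  52  53  50  60 144 177 179]
 [102 133 137  67  48  48  47  48  45  47  47  52 126 166 177]
 [ 99 118 124  59  43  46  50  49  46  48  49  47  91 140 176]
 [ 99 110 121  58  41  54  51  55  54  50  54  53  64 116 175]
 [ 99 115 124  56  43  55  54  58  53  54  52  55  52 106 175]
 [ 99 115 126  55  41  51  52  54  49  52  52  52  54 103 172]
 [ 99 120 125  54  41  44  48  46  49  51  50  50  56 109 174]
 [100 126 125  55  43  47  48  45  44  43  44  50  78 126 174]
 [101 129 119  55  45  43  46  47  44  40  44  67 118 153 179]
 [101 115 103  57  51  53  57  53  48  48  54  84 152 171 179]
 [ 99 108 100  65  81  92  91
[... 2556 characters left out ...]
-0. -1. -1. -1. 73.]
 [-2. -2. -1. -0. -2. -1. 74.]
 [71. 72. 72. 70. 71. 70. 74.]
 [71. 72. 71. 72. 71. 72. 74.]
 [72. 73. 71. 70. 71. 72. 72.]
 [71. 73. 72. 72. 73. 70. 74.]
 [71. 71. 71. 73. 71. 72. 73.]
 [71. 72. 71. 72. 72. 72. 74.]
 [71. 70. 71. 72. 71. 68. 74.]
 [-1. -0. -2. -1. -1. 67. 74.]
 [-0. -1. -1. -1. -2. 68. 73.]
 [-1.  0.  0. -1. -2. 69. 72.]
 [-0. -0. -1.  0. -2. 68. 74.]
 [-2. -1. -1. -1. -1. 68. 75.]
 [-1. -1. -1. -1.  0. 70. 74.]
 [-1. -1. -1. -0. -1. 70. 74.]
 [-1. -2. -1. -1. -1. 70. 74.]]
[[ 0.47326643 -0.06496499  0.075     ]]
pointer [[-0.116   0.0443  0.073 ]] clip [[-0.1705  0.0547  0.08  ]] grip top [[-0.1221 -0.0013  0.118 ]] rail end [[-0.2     0.0532  0.075 ]]
```

```bash
python3 - <<'E'
from h import *
w=dict(np.load("w2.npz"))
q=lambda u,v,z:((ray(w,[(u,v)],[z])-CAD[:3,3])@CAD[:3,:3])[0]
p=q(336,209.8,.073);a=q(355,150.7,.077);b=q(355,151.6,.089)
print(p,a,b,"draw",p[0]-a[0],p[0]-b[0])
E
```

```text
[-0.11714029  0.04237604  0.073     ] [-0.17050265  0.05539237  0.077     ] [-0.17060763  0.05272266  0.089     ] draw 0.053362353242685776 0.053467331926451436
```

Request:
move_arm:
  plan:
    - [-0.01, -0.01, 0.01, 0, 0.035, 0.5, 50]
    - [-0.01, -0.01, 0.01, 0, 0.035, 0.5, 50]
    - [-0.01, -0.01, 0.01, 0, 0.035, 0.5, 50]
    - [-0.01, -0.01, 0.01, 0, 0.035, 0.5, 50]
    - [-0.01, -0.01, 0.01, 0, 0.035, 0.5, 50]
    - [-0.01, -0.01, 0.01, 0, 0.035, 0.5, 50]
    - [-0.01, -0.01, 0.01, 0, 0.035, 0.5, 50]
    - [-0.01, -0.01, 0.01, 0, 0.035, 0.5, 50]
    - [0, 0, 0, 0, 0, 0, 50]
    - [0, 0, 0, 0, 0, 0, 40]
  force: 50

```text
t: 22.6
tool_pos: [0.5341, -0.1076, 0.0959]
orientation: [0.338, -3.123, -0.0]
force: [0.3, 0.3, -0.6]
opening: 0.0454
gripper_force: 0.0
```

Request:
move_arm:
  plan:
    - [0, 0, 0, 0, 0, 0, 0]
    - [0, 0, 0, 0, 0, 0, 0]
    - [0, 0, 0, 0, 0, 0, 0]
    - [0, 0, 0, 0, 0, 0, 0]
    - [0, 0, 0, 0, 0, 0, 0]
    - [0, 0, 0, 0, 0, 0, 0]
    - [0, 0, 0, 0, 0, 0, 0]
    - [0, 0, 0, 0, 0, 0, 0]
    - [0, 0, 0, 0, 0, 0, 0]
    - [0, 0, 0, 0, 0, 0, 0]

```text
t: 23.6
tool_pos: [0.5349, -0.1087, 0.0968]
orientation: [-0.338, 3.122, -0.003]
force: [1.3, -4.3, -0.5]
opening: 0.0159
gripper_force: 50.0
```

Request:
move_arm:
  plan:
    - [0, 0, 0, 0.1, 0, 0, 0]
    - [0, 0, 0, 0.22, 0, 0, 0]
    - [0, 0, 0, 0.24, 0, 0, 0]
    - [0, 0, 0, 0.24, 0, 0, 0]
    - [0, 0, 0, 0.24, 0, 0, 0]
    - [0, 0, 0, 0.24, 0, 0, 0]
    - [0, 0, 0, 0.24, 0, 0, 0]
    - [0, 0, 0, 0.24, 0, 0, 0]
    - [0, 0, 0, 0.22, 0, 0, 0]
    - [0, 0, 0, 0.14, 0, 0, 0]

```text
t: 24.6
tool_pos: [0.484, -0.12, 0.0968]
orientation: [-0.338, 3.119, -0.003]
force: [10.1, -4.4, -6.4]
opening: 0.0157
gripper_force: 50.0
```

```bash
python3 - <<'E'
from h import *
t=tool();p0=np.array([.5349,-.1087,.0968]);print((t[:3,3]-p0)@CAD[:3,:3])
f=read_camera("wrist");save("12.png",f);w=f;P=world(w);C=(P-CAD[:3,3])@CAD[:3,:3]
np.savez("w3.npz",**{k:np.array(v) for k,v in f.items()})
g=read_camera("side");save("13.png",g,(250,140,350,250),5);np.savez("s3.npz",**{k:np.array(v) for k,v in g.items()})
im=np.hstack([cv2.resize(f["frame"][120:320,220:400],(540,600)),cv2.resize(g["frame"][140:250,265:320],(260,600))])
cv2.imwrite("pics/14.png",im[:,:,::-1])
E
```

```text
[-5.21569584e-02  1.96646698e-04 -1.30725204e-05]
```

View pics/14.png

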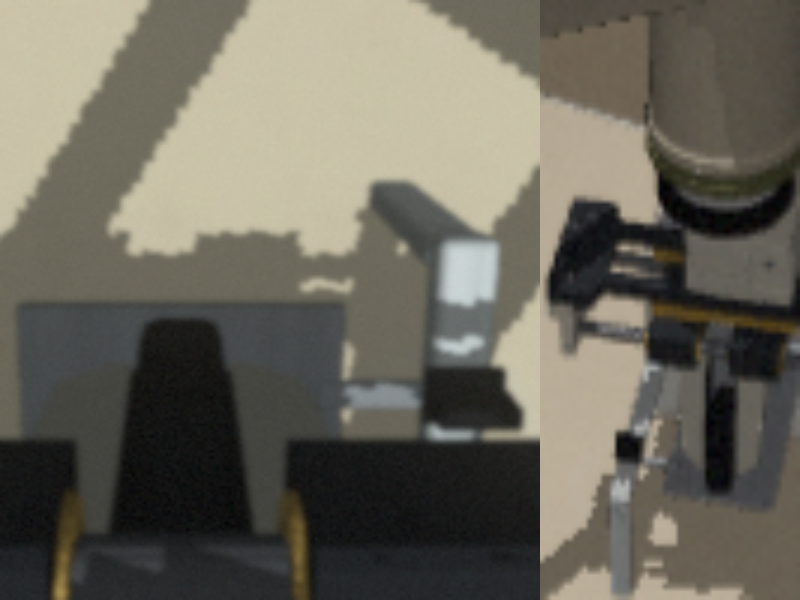

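The wrist crop (left) shows the pointer bar at crop (380,394) ending beside the clip at (465,398), so it is nearly lined up. I measure from depth.

```bash
python3 - <<'E'
from h import *
w=dict(np.load("w3.npz"));P=world(w);C=(P-CAD[:3,3])@CAD[:3,:3]
for u in (338,345,350,356): print(u,g[238:268,u].tolist() if 0 else "",[(v,int(1000*C[v,u,0]) if C[v,u,0]==C[v,u,0] else None,int(1000*C[v,u,2]) if C[v,u,2]==C[v,u,2] else None) for v in range(236,268,1)])
X=C.reshape(-1,3)
p=(X[:,2]>.066)&(X[:,2]<.076)&(X[:,1]>.034)&(X[:,1]<.047)&(X[:,0]<-.14)
print("pointer",p.sum(),np.percentile(X[p,0],[2,50,98]),X[p,1].mean())
c=(X[:,2]>.0845)&(X[:,2]<.098)&(abs(X[:,1]-.055)<.012)&(X[:,0]<-.14);print("blade",c.sum(),np.percentile(X[c,0],[2,50,98]))
c=(X[:,2]>.0765)&(X[:,2]<.083)&(abs(X[:,1]-.055)<.014)&(X[:,0]<-.14);print("foot",c.sum(),np.percentile(X[c,0],[2,50,98]))
q=lambda u,v,z:((ray(w,[(u,v)],[z])-CAD[:3,3])@CAD[:3,:3])[0].round(4)
print("bar edges",q(345,120+380/3,.073),q(345,120+408/3,.073))
E
```

```text
338  [(236, -151, -1), (237, -150, -1), (238, -150, 0), (239, -149, -1), (240, -148, -1), (241, -147, 0), (242, -146, 0), (243, -146, 0), (244, -144, -1), (245, -144, 0), (246, -143, 0), (247, -171, 72), (248, -170, 71), (249, -169, 70), (250, -169, 71), (251, -168, 71), (252, -168, 72), (253, -167, 71), (254, -167, 72), (255, -166, 72), (256, -133, -1), (257, -132, -1), (258, -131, -1), (259, -131, -1), (260, -130, -1), (261, -129, 0), (262, -128, 0), (263, -127, -1), (264, -126, -1), (265, -125, 0), (266, -207, 172), (267, -208, 175)]
345  [(236, -151, -1), (237, -151, 0), (238, -150, -1), (239, -148, -2), (240, -148, -1), (241, -147, -2), (242, -146, -1), (243, -145, -2), (244, -145, 0), (245, -143, -1), (246, -142, -1), (247, -171, 70), (248, -170, 70), (249, -170, 71), (250, -169, 71), (251, -168, 71), (252, -168, 71), (253, -167, 71), (254, -166, 71), (255, -166, 71), (256, -133, -1), (257, -132, -2), (258, -131, -1), (259, -131, 0), (260, -130, 0), (261, -129, -1), (262, -128, -1), (263, -127, 0), (264, -126, 0), (265, -125, -1), (266, -207, 173), (267, -207, 174)]
350  [(236,
[... 606 characters left out ...]
(240, -148, -1), (241, -147, 0), (242, -146, 0), (243, -145, -1), (244, -144, -1), (245, -143, -1), (246, -143, 0), (247, -170, 69), (248, -170, 71), (249, -170, 71), (250, -169, 71), (251, -169, 72), (252, -168, 71), (253, -167, 72), (254, -167, 72), (255, -166, 72), (256, -133, -1), (257, -132, -1), (258, -132, 0), (259, -131, 0), (260, -129, -2), (261, -128, -1), (262, -128, 0), (263, -127, -1), (264, -126, -1), (265, -125, -1), (266, None, None), (267, None, None)]
pointer 197 [-0.1715498  -0.16905962 -0.16611608] 0.04071895140911095
blade 298 [-0.17313403 -0.17137174 -0.16839638]
foot 280 [-0.17643422 -0.17312145 -0.16581946]
bar edges [-0.1724  0.0378  0.073 ] [-0.1663  0.0381  0.073 ]
```

Request:
move_arm:
  plan:
    - [0, 0, 0, 0.05, 0, 0, 0]
    - [0, 0, 0, 0.05, 0, 0, 0]
    - [0, 0, 0, 0, 0, 0, 0]
    - [0, 0, 0, 0, 0, 0, 0]
    - [0, 0, 0, 0, 0, 0, 0]
    - [0, 0, 0, 0, 0, 0, 0]
    - [0, 0, 0, 0, 0, 0, 0]
    - [0, 0, 0, 0, 0, 0, 0]
    - [0, 0, 0, 0, 0, 0, 0]
    - [0, 0, 0, 0, 0, 0, 0]

```text
t: 25.7
tool_pos: [0.4818, -0.1205, 0.0968]
orientation: [-0.338, 3.119, -0.003]
force: [9.9, -4.6, -7.1]
opening: 0.0157
gripper_force: 50.0
```

```bash
python3 - <<'E'
from h import *
w=read_camera("wrist");P=world(w);C=(P-CAD[:3,3])@CAD[:3,:3];X=C.reshape(-1,3)
print((tool()[:3,3]-[.5349,-.1087,.0968])@CAD[:3,:3])
p=(X[:,2]>.066)&(X[:,2]<.076)&(X[:,1]>.034)&(X[:,1]<.047)&(X[:,0]<-.14)
print("pointer",p.sum(),np.percentile(X[p,0],[2,50,98]))
for n,a,b in(("blade",.0845,.098),("foot",.0765,.083)):
  c=(X[:,2]>a)&(X[:,2]<b)&(abs(X[:,1]-.055)<.012)&(X[:,0]<-.14);print(n,c.sum(),np.percentile(X[c,0],[2,50,98]))
f=read_camera("side");P=world(f);C=(P-CAD[:3,3])@CAD[:3,:3];hs=cv2.cvtColor(f["frame"],cv2.COLOR_RGB2HSV)
br=(hs[...,2]>150)&(hs[...,1]<60)
for n,z0,z1,x0 in(("tray",.066,.105,-.06),("store",.0,.064,-.075)):
  k=(br&(C[...,0]>x0)&(C[...,0]<.062)&(abs(C[...,1])<.068)&(C[...,2]>z0)&(C[...,2]<z1)).astype(np.uint8)
  m,l,st,_=cv2.connectedComponentsWithStats(k);print(n,[(int(st[i,4]),C[l==i].mean(0).round(3)) for i in range(1,m) if st[i,4]>2])
k=(abs(C[...,0])<.05)&(abs(C[...,1])<.055)&(C[...,2]<.118);print("depth inside",k.sum(),np.percentile(C[k][:,2],[0,5,25,50]))
k=(np.hypot(P[...,0]-.52,P[...,1]-.19)<.056)&(P[...,2]>.03)&(P[...,2]<.06);print("scoop",P[k].min(0),P[k].max(0))
E
```

```text
[-5.43507066e-02  2.03267444e-04 -8.49865099e-06]
pointer 202 [-0.17376015 -0.17123221 -0.16829426]
blade 238 [-0.17312933 -0.17176656 -0.16925418]
foot 280 [-0.17643317 -0.17308697 -0.16584907]
tray []
store [(4, array([-0.067,  0.062,  0.003])), (22, array([-0.069, -0.052,  0.003])), (5, array([-0.059, -0.049,  0.006]))]
depth inside 158 [0.01386182 0.07769906 0.08548126 0.09265976]
scoop [0.47692089 0.14362276 0.03004917] [0.57009373 0.23837976 0.04572843]
```

```bash
python3 - <<'E'
from h import *
for n in("scene","side"):
  f=read_camera(n);P=world(f);C=(P-CAD[:3,3])@CAD[:3,:3]
  hs=cv2.cvtColor(f["frame"],cv2.COLOR_RGB2HSV)
  # project throat grid at z=.08 and report what depth is seen there
  g=np.array([(x,y,.08) for x in np.linspace(-.024,.024,5) for y in np.linspace(-.027,.027,5)])@CAD[:3,:3].T+CAD[:3,3]
  K=np.array([[f["fx"],0,f["cx"]],[0,f["fy"],f["cy"]],[0,0,1.]])
  uv=cv2.projectPoints(g,np.array(f["rvec"],float),np.array(f["tvec"],float),K,np.array(f["distortion"],float))[0][:,0].round().astype(int)
  print(n,[int(1000*C[v,u,2]) if C[v,u,2]==C[v,u,2] else None for u,v in uv]);print([int(hs[v,u,2]) for u,v in uv])
E
```

```text
scene [13, 4, 3, 18, 6, 63, 2, 6, 7, 5, 75, 4, 5, 7, 3, 13, 8, -1, 3, 6, 23, 24, 21, 21, 20]
[75, 93, 85, 189, 133, 85, 103, 102, 179, 215, 88, 100, 101, 105, 100, 79, 99, 96, 101, 96, 88, 88, 83, 82, 82]
side [208, 224, 224, 230, 228, 207, 236, 236, 233, 237, 211, 238, 254, 255, 257, 35, 235, 261, 261, 264, 48, None, 259, 268, 270]
[26, 98, 103, 98, 102, 39, 100, 68, 96, 102, 20, 86, 99, 101, 100, 91, 75, 101, 106, 36, 95, 74, 101, 11, 15]
```

```bash
python3 -c "
from plant import *
print(close_job())"
```

```text
the job is handed in; nothing more can be done
None
```

I handed the job in with the gripper still holding the shutter grip, the pointer measured within about 1 mm of the clip, and the empty scoop standing upright on the worktop. All six tablets were seen in the tray before the pull; afterwards the scene camera showed the throat open and empty, but I did not count them in the store, and the judge's result is not known.

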